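Refit the bag-mount tube and set its swivel nut

ROBOT

A 6-joint arm with a two-finger parallel gripper is mounted at the origin on the work surface. World frame = base frame: x ahead of the robot, y to its left, z up, the work surface at z = 0. Lengths are in m, angles in rad, forces in N, time in s.
With the tool pointing down it reaches from about 0.325 to 0.85 m from the base axis. Payload 4.4 kg.
Tool frame: the origin (TCP) lies at the very end of the fingers, on their centre line; the grasp point (between the pads) lies 19 mm behind it; y points along the fingers, x is the direction in which the jaws open and shut, and the axes are right-handed (so a half turn about y gives the same grasp; the last joint's range is limited). The gripper opens to 94 mm and grips with 3 to 60 N. Pads are 16 mm wide; open, the fingers measure 119 mm over their backs; the gripper's body (75 mm by 177 mm) begins 78 mm behind the grasp point.
Start: joints at [-1.482, 0.207, 1.542, -0, 1.393, -0.15], TCP at [0.136, -0.559, 0.205] pointing down, gripper open.
Joint ranges: [-2.73, 2.73], [-0.86, 2.22], [0.23, 2.46], [-1.11, 4.25], [0.08, 2.63], [-2.82, 2.82]. Speed limits (rad/s): [2.79, 2.79, 3.14, 3.14, 3.14, 3.14].

INTERFACE

Orientations are given as [roll, pitch, yaw] about the fixed x, y, z axes, in that order (R = Rz(yaw) Ry(pitch) Rx(roll)).
In Python, from station import r gives the robot as it stands.
- The arm moves only by the tool move_arm, never from a script. Its argument "steps" is a list of rows, each a list of 3 entries, a list of its own where there are three numbers: the closure, from 0 (fully open) to 1 (shut), then the shift along the tool's x, y, z in units of 1 m (1.0 is 1 m), then the turn, a rotation vector about the tool's x, y, z in units of 2 rad (1.0 is 2 rad). A call has 1 to 20 rows; each row is the pose to reach, as a shift and turn from the pose commanded when the call began, along the tool's axes at that moment; what a row does not reach only later rows make up. A row lasts 1/10 s, in which the tool goes at most 50 mm and 8.59 degrees, less where a joint would pass 70% of its speed; a pose out of reach is approached as far as the arm can. A call with a number of a shift or a turn outside -1 to 1 is refused whole. A call with a gripper value outside its range is refused whole. The fingers move at their own pace and stop on an object; "force" is the grip in N (left out, the last holds). Time passes only in rows, so rows that repeat a pose let the fingers close. It gives the time, the measured TCP pose, the force and the opening at its end, in the units of the state.
- r.get_state(): the state, without advancing time (a new reading comes with each control period).
- r.grab_frame(name): name is "scene" or "side" or "wrist"; returns the picture (420x560x3 uint8, red, green, blue); there is no depth.
- r.camera_params(name): a dict with "camera_matrix" (3x3 intrinsics, pixels), "camera_from_world" (4x4, takes a point from world to camera coordinates); the wrist camera has in their place "mount" (4x4, takes a point from camera to tool coordinates, whose origin is the TCP and whose axes are the tool frame's). Camera axes: x right, y up, looking along -z (the intrinsics and any distortion apply to the point x, -y, -z); pixel columns grow to the right and rows downward; lengths in m; the calibration is good to about 2 mm. A picture is of the moment at which its call begins: read the wrist's pose just before it. camera_params takes no time and is no camera call.
- r.finish_job(): hands the job in, once; it reports no verdict.
The state is a dict: "t": time; "q": joint angles; "joint_velocities": joint speeds; "joint_efforts": joint torques, N m; "ee_pos": TCP position; "eef_rot": TCP orientation; "ft_force": force on the tool from outside, world axes, zero at the start; "moment": the same for the moment, N m; "finger_gap": finger opening in m.
Only numpy, scipy, OpenCV 4.12 (cv2) and the standard library are available. Lean on these libraries where they do the work, as an engineer would, in place of code of your own. Each camera call takes 0.05 s, during which the arm holds its last target. There are 200 camera calls.

TASK

The bag mount on the breathing-system valve block is being put back together after cleaning: of the three plain metal tubes standing on the worktop, pick the one that fits the socket's bore snugly and slide it down through the knurled nut until it is fully home, leaving the other two tubes standing and the bowl, jar and spanner where they are. Then screw the knurled nut down (clockwise) until it bottoms out and back it off one quarter turn, so that the mount can still swivel. Finish with your gripper still holding the nut still at that setting, ready for a colleague to set the lock screw: do not let go of it.

Things in the scene. Friction and masses are not known exactly. Their poses are not given: they have to be found in the camera images.
- valve_block: aluminium valve block fixed to the worktop, 150 x 240 mm, 55 mm high, on a 170 x 260 mm flange; origin at the centre of its underside, z up, y along its long side. The bag-mount gland with its nut rises 65 mm from the centre towards -y. The +y half has two clear domes and a black knob, up to 91 mm above the worktop, 86 mm or more from the gland's axis; level hose spigots leave both long sides
- socket (a point): centre of the floor of the gland's bore, on the gland's vertical axis, 59 mm above the worktop; bore 24 mm in diameter, 36 mm deep, its lip 95 mm above the worktop (inside the nut). A tube is fully home when it stands on this floor. The shoulder on which the nut bottoms (44 mm diameter) is 75 mm above the worktop
- gland_nut: round knurled steel nut, 46 mm diameter, 22 mm high, captive on the gland's neck, with a 27 mm hole through it for the tube; origin at the centre of its underside, z up along the thread; underside 75 mm above the worktop when bottomed, up to 3 mm higher at the start. Turns with light friction (0.06 N m) until it bottoms, then stops hard; stays where it is left
- nut_mid (a point): on the nut's axis at half its height (86 mm above the worktop when bottomed): where to grip it across its 46 mm diameter, fingers on both sides, at any angle
- thread (a joint): angle of the nut on its thread: 0 = bottomed out, grows as it is unscrewed (anticlockwise seen from above), 1.571 = backed off a quarter turn; right-hand thread, 4 mm per turn (6.283); starts between 2.4 and 4.2
- tube15: plain steel tube, 15 mm outside diameter, 66 mm long, standing upright and loose on the worktop; origin at the centre of its lower end, z along the tube; too slack for the socket
- tube22: plain steel tube, 22 mm outside diameter, 66 mm long, standing upright and loose on the worktop, lower end tapered to 18 mm over 5 mm; origin at the centre of its lower end, z along the tube; fits the socket. When home its top is 125 mm above the worktop, 28 mm above the bottomed nut
- tube30: plain steel tube, 30 mm outside diameter, 66 mm long, standing upright and loose on the worktop; origin at the centre of its lower end, z along the tube; too big for the socket
- bowl: stainless bowl, 104 mm across, 45 mm high; origin at the centre of its underside; to be left alone
- grease_jar: white jar with a black lid, 56 mm diameter, 55 mm high; origin at the centre of its underside; to be left alone
- spanner: steel spanner lying flat, 170 mm long; to be left alone
Things that resemble listed ones, but are neither listed nor needed, are in the scene too. Leave any yellow look-alike of the tube22 alone.

How it is judged:
On the way, in this order (a step that is already met when the one before it is completed fails the run):
1. the 22 mm tube stands fully home in the socket (z of tube22 in the frame of socket below 0.004 m and horizontal distance between tube22 and socket below 0.004 m and angle between tube22's own z axis and vertical below 0.1 rad), for 0.2 s.
2. the nut is screwed down until it bottoms out (value of joint thread below 0.12 rad and z of tube22 in the frame of socket below 0.004 m and horizontal distance between tube22 and socket below 0.004 m), for 0.1 s.
At the end, for the whole second after the job is handed in: the 22 mm tube is fully home in the socket (within 4 mm); the nut, once bottomed (within 7 degrees), is backed off 70 to 110 degrees and at rest, gripped by the gripper with over 1.5 N; the other two tubes stand upright on the worktop (all of step 1 and value of joint thread between 1.22 and 1.92 rad and velocity of joint thread between -0.1 and 0.1 rad/s and contact force between the fingers and gland_nut above 1.5 N and distance between the grasp point and nut_mid below 0.035 m and angle between each of tube15, tube30's own z axis and vertical below 0.15 rad and height (world z) of each of tube15, tube30 below 0.006 m); the arm keeps its last pose, push and grip.
It fails at once if the bowl, jar or spanner is pushed more than 30 mm (distance of any of bowl, grease_jar, spanner from where it was at the start of the episode above 0.03 m).
It fails at once if one of the other tubes is knocked over (angle between any of tube15, tube30's own z axis and vertical above 1 rad).
It also fails if it takes over 72 s, if anything falls off the work surface, if the arm or the gripper's body presses on something with over 40 N, if the wrist force passes 120 N, or if a joint passes its speed limit or range.

## Working session

There is one attempt and no reset: what is moved stays moved. The work goes in short steps, Python scripts to look and compute and a tool call to move; the robot and the scene stay as the last step left them, time stands still between calls to the robot, and variables do not carry over. Pictures are saved under pics/ and viewed, about 8 in all and at most 12, crops included, and the job is handed in when it is done.

Besides the shell and the picture viewer there is one more tool, called after "Request:" as a command line: name --argument value ..., lists and objects as JSON in quotes. move_arm: Moves the arm, as the interface text tells. Its arguments: {"type":"object","properties":{"steps":{"type":"array","items":{"type":"array"}},"force":{"type":"number"}},"required":["steps"]}

```bash
mkdir -p pics; ls
python3 - <<'E'
from station import r
import cv2,numpy as np
np.set_printoptions(precision=4,suppress=True)
print(r.get_state())
for n in("scene","side","wrist"):
    f=r.grab_frame(n); cv2.imwrite(f"pics/{n}0.png",f[:,:,::-1]); print(n,r.camera_params(n))
E
```

```text
pics
{'t': 0.0, 'q': array([-1.4825,  0.2074,  1.5429, -0.0001,  1.3935, -0.1505]), 'joint_velocities': array([ 0.0009,  0.0003, -0.0003,  0.0007, -0.0006, -0.0007]), 'joint_efforts': array([  0.0002, -37.0873, -28.1417,   0.0699,   0.0363,  -0.0002]), 'ee_pos': array([ 0.1359, -0.5579,  0.2043]), 'eef_rot': array([-1.5705,  0.0022, -1.332 ]), 'ft_force': array([-0.6697,  0.5349, -0.0538]), 'moment': array([0.0139, 0.0301, 0.0175]), 'finger_gap': 0.09393094015888528}
scene {'camera_matrix': array([[429.3398,   0.    , 282.9603],
       [  0.    , 429.3398, 209.0497],
       [  0.    ,   0.    ,   1.    ]]), 'camera_from_world': array([[-0.746 ,  0.6659,  0.0001,  0.5098],
       [-0.4534, -0.5081,  0.7323,  0.1052],
       [ 0.4877,  0.5462,  0.681 , -1.2259],
       [ 0.    ,  0.    ,  0.    ,  1.    ]])}
side {'camera_matrix': array([[471.5375,   0.    , 283.346 ],
       [  0.    , 471.5375, 202.2273],
       [  0.    ,   0.    ,   1.    ]]), 'camera_from_world': array([[-0.9827, -0.1845, -0.0132,  0.5426],
       [ 0.1236, -0.7083,  0.695 , -0.2086],
       [-0.1376,  0.6814,  0.7188, -0.8115],
       [ 0.    ,  0.    ,  0.    ,  1.    ]])}
wrist {'camera_matrix': array([[372.5992,   0.    , 280.5698],
       [  0.    , 372.5992, 203.1923],
       [  0.    ,   0.    ,   1.    ]]), 'mount': array([[ 1.    ,  0.0017, -0.001 ,  0.0008],
       [-0.0014,  0.2307, -0.973 , -0.1783],
       [-0.0014,  0.973 ,  0.2307,  0.0663],
       [ 0.    ,  0.    ,  0.    ,  1.    ]])}
```

Run:
```python
import cv2,numpy as np
a=cv2.imread("pics/scene0.png");b=cv2.imread("pics/side0.png")
cv2.imwrite("pics/s_a.png",cv2.resize(a,(800,600),interpolation=cv2.INTER_CUBIC))
cv2.imwrite("pics/s_b.png",cv2.resize(b,(800,600),interpolation=cv2.INTER_CUBIC))
```

```text
(no output)
```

View pics/s_a.png

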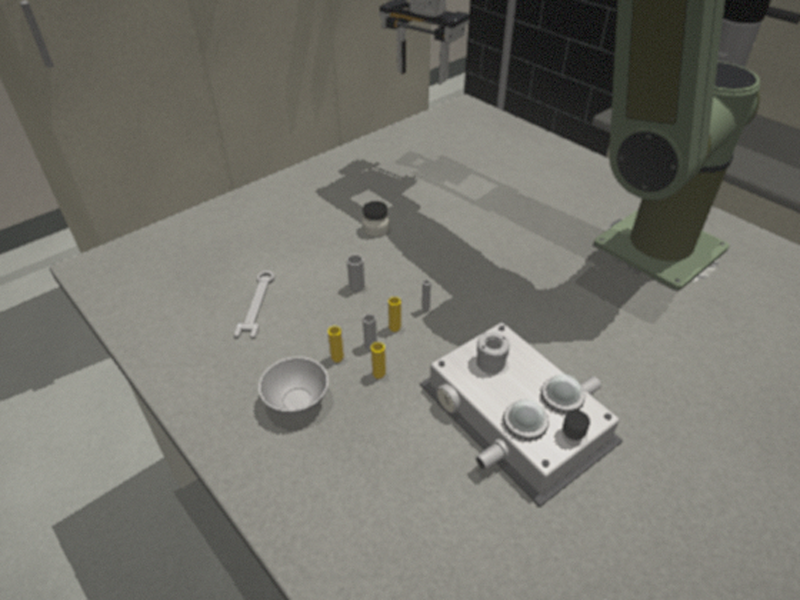

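View pics/s_b.png

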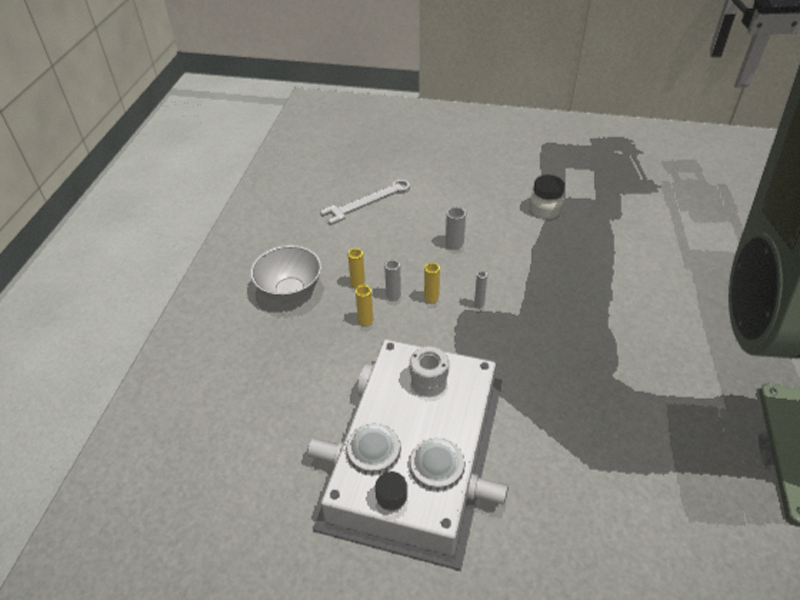

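Scene shows, in the 800-px view: grey tubes at (355,273)=30 mm, (370,331)=22 mm and (426,296)=15 mm. The yellow look-alikes are at (394,314), (336,343) and (378,360), and the nut is at (492,347). In the side view tube22 is at (393,280) and the nut at (429,368). I'll triangulate these and make one close crop with the models overlaid.

```bash
cat > h.py <<'E'
import numpy as np,cv2
from station import r
from scipy.optimize import least_squares
from scipy.spatial.transform import Rotation as R
np.set_printoptions(precision=4,suppress=True)
def cam(n,st=None):
    p=r.camera_params(n)
    if n!="wrist": return p["camera_matrix"],p["camera_from_world"]
    T=np.eye(4);T[:3,:3]=R.from_euler("xyz",st["eef_rot"]).as_matrix();T[:3,3]=st["ee_pos"]
    return p["camera_matrix"],np.linalg.inv(T@p["mount"])
def proj(c,X):
    K,T=c;X=np.atleast_2d(X);q=X@T[:3,:3].T+T[:3,3];q=q*[1,-1,-1]
    u=q@K.T;return u[:,:2]/u[:,2:]
def planez(c,uv,z):
    return least_squares(lambda x:(proj(c,[x[0],x[1],z])[0]-uv),[0.4,-0.2]).x
def ring(x,y,z,d,n=60):
    a=np.linspace(0,2*np.pi,n);return np.c_[x+d/2*np.cos(a),y+d/2*np.sin(a),0*a+z]
E
python3 - <<'E'
from h import *
S=cam("scene");D=cam("side");k=560/800
P={"t22":((370,320),(393,265),.066),"t30":((355,259),(456,213),.066),"t15":((426,283),(481,274),.066),"nut":((492,339),(429,356),.099),
"y1":((394,301),(432,268),.066),"y2":((336,330),(356,253),.066),"y3":((378,347),(364,290),.066),"jar":((375,208),(548,185),.055)}
est={}
for n,(a,b,z) in P.items():
    A=planez(S,np.array(a)*k,z);B=planez(D,np.array(b)*k,z);est[n]=(A+B)/2;print(n,A,B)
ims=[]
for nm,c in(("scene",S),("side",D)):
    im=cv2.imread(f"pics/{nm}0.png");f=5
    m=proj(c,[*est["t22"],.05])[0]*.5+proj(c,[*est["nut"],.05])[0]*.5
    x0,y0=(m-[40,58]).astype(int) if nm=="side" else (m-[40,58]).astype(int)
    x0-=10
    cr=cv2.resize(im[y0:y0+118,x0:x0+80],None,fx=f,fy=f,interpolation=cv2.INTER_CUBIC)
    for key,rs in {"t22":[(0,.022),(.066,.022)],"nut":[(.097,.046),(.0835,.046)],"t15":[(.066,.015)]}.items():
        for z,d in rs:
            p=((proj(c,ring(*est[key],z,d))-[x0,y0]+.5)*f).astype(int)
            cv2.polylines(cr,[p],0,(0,0,255),1)
    print(nm,x0,y0,f);ims.append(cr)
cv2.imwrite("pics/crop1.png",np.hstack(ims))
E
```

```text
t22 [ 0.6046 -0.1702] [ 0.6009 -0.1732]
t30 [ 0.5269 -0.3068] [ 0.5275 -0.3037]
t15 [ 0.4768 -0.1757] [ 0.475  -0.1765]
nut [0.5158 0.0064] [0.5199 0.0069]
y1 [ 0.5469 -0.1782] [ 0.5449 -0.1767]
y2 [ 0.6586 -0.1886] [ 0.6591 -0.1887]
y3 [ 0.6326 -0.117 ] [ 0.6306 -0.1176]
jar [ 0.389  -0.4176] [ 0.3894 -0.4138]
scene 250 182 5
side 237 170 5
```

View pics/crop1.png

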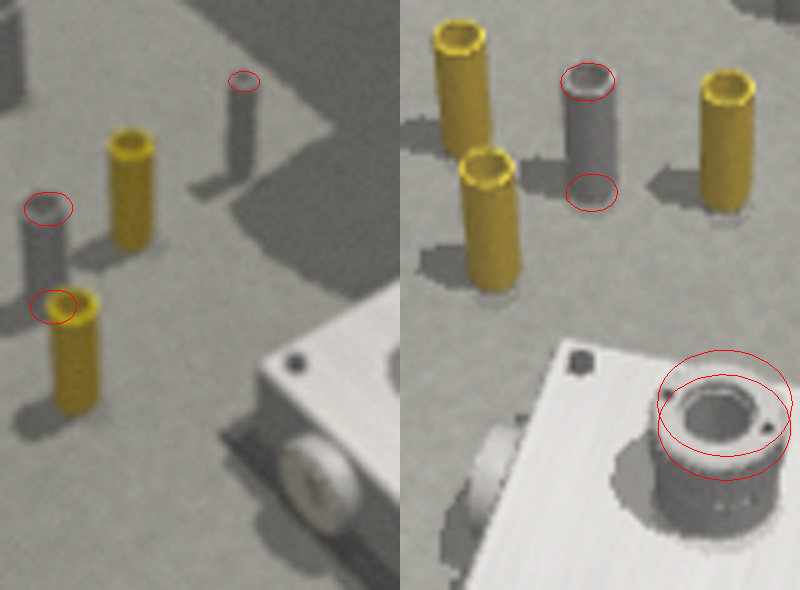

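The crop confirms the grey tube at side-crop (588,80) is about 22 mm wide, tube22, with yellow look-alikes around it. Estimates are t22 ≈ (0.603,-0.172) and nut ≈ (0.52,0.01). Next I'll move to a viewpoint that sees both with the wrist camera.

```bash
cat >> h.py <<'E'
def shift(target,st=None):
    st=st or r.get_state();return R.from_euler("xyz",st["eef_rot"]).as_matrix().T@(np.array(target)-st["ee_pos"])
E
python3 -c "
from h import *
print(shift([.575,-.1,.22]))"
```

```text
[-0.3412 -0.0147  0.535 ]
```

Request:
move_arm --steps '[[0,[-0.341,-0.015,0.535],[0,0,0]],[0,[-0.341,-0.015,0.535],[0,0,0]],[0,[-0.341,-0.015,0.535],[0,0,0]],[0,[-0.341,-0.015,0.535],[0,0,0]],[0,[-0.341,-0.015,0.535],[0,0,0]],[0,[-0.341,-0.015,0.535],[0,0,0]],[0,[-0.341,-0.015,0.535],[0,0,0]],[0,[-0.341,-0.015,0.535],[0,0,0]],[0,[-0.341,-0.015,0.535],[0,0,0]],[0,[-0.341,-0.015,0.535],[0,0,0]],[0,[-0.341,-0.015,0.535],[0,0,0]],[0,[-0.341,-0.015,0.535],[0,0,0]],[0,[-0.341,-0.015,0.535],[0,0,0]],[0,[-0.341,-0.015,0.535],[0,0,0]],[0,[-0.341,-0.015,0.535],[0,0,0]],[0,[-0.341,-0.015,0.535],[0,0,0]],[0,[-0.341,-0.015,0.535],[0,0,0]]]' --force 20

```text
t: 1.85
ee_pos: [0.5743, -0.102, 0.2203]
eef_rot: [-1.571, -0.0, -1.334]
ft_force: [0.3, -0.5, -0.3]
finger_gap: 0.0939
```

Run:
```python
from h import *
import pickle
st=r.get_state();print(st["t"],st["ee_pos"],st["eef_rot"],st["joint_velocities"])
f=r.grab_frame("wrist")[:,:,::-1];cv2.imwrite("pics/w1.png",f);pickle.dump(st,open("w1.pkl","wb"))
c=cam("wrist",st);im=f.copy()
im=cv2.resize(im,(800,600),interpolation=cv2.INTER_CUBIC)
for x,y,z,d in[(.603,-.172,.066,.022),(.52,.012,.0985,.046),(.52,.012,.0985,.027)]:
    cv2.polylines(im,[(proj(c,ring(x,y,z,d))/.7).astype(int)],0,(0,0,255),1)
cv2.imwrite("pics/w1o.png",im)
```

```text
1.85 [ 0.5743 -0.102   0.2203] [-1.5713 -0.     -1.3339] [-0.0016 -0.0035 -0.0014  0.0027  0.      0.0001]
```

View pics/w1o.png

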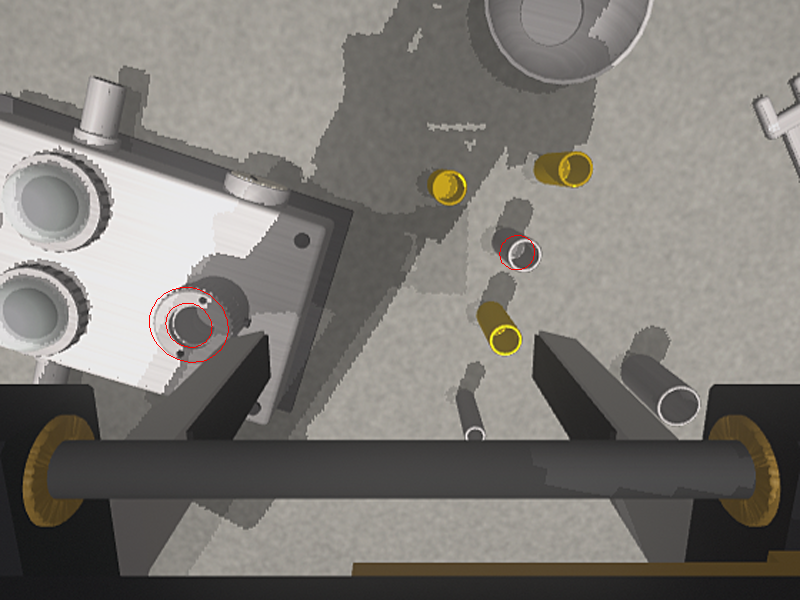

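Tube22's rim is at (524,254), about 6 px right of the overlay, and the nut at (190,324) is nearly on it. I'll refine with one enlarged crop of both.

Run:
```python
from h import *
import pickle
st=pickle.load(open("w1.pkl","rb"));c=cam("wrist",st);im=cv2.imread("pics/w1.png")
t=planez(c,np.array([524.5,254.5])*.7,.066);print(t)
out=[]
for (x,y),rs in((t,[(.066,.022)]),((.52,.012),[(.099,.046),(.099,.027)])):
    x0,y0=(proj(c,[x,y,.08])[0]-[33,33]).astype(int);f=6;print(x0,y0)
    cr=cv2.resize(im[y0:y0+66,x0:x0+66],None,fx=f,fy=f,interpolation=cv2.INTER_CUBIC)
    for z,d in rs: cv2.polylines(cr,[((proj(c,ring(x,y,z,d))-[x0,y0]+.5)*f).astype(int)],0,(0,0,255),1)
    out.append(cr)
cv2.imwrite("pics/crop2.png",np.hstack(out))
```

```text
[ 0.6031 -0.1767]
337 147
107 188
```

View pics/crop2.png

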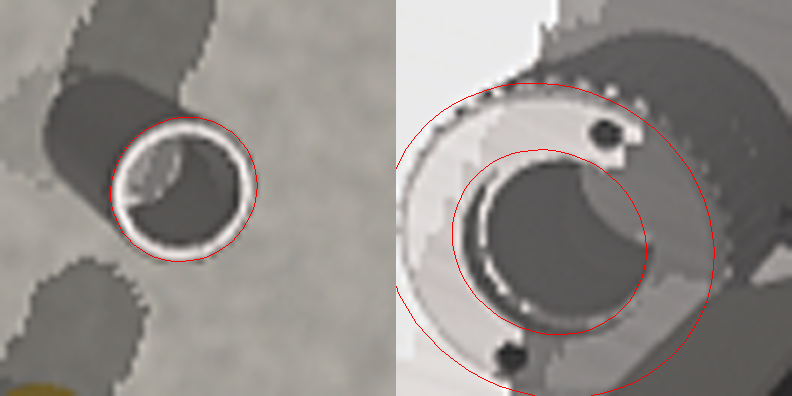

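Tube22's rim fits at (0.603,-0.177). The nut's centre, from its dimples and hole, is (0.5197,0.011). Now moving to hover above the tube, then down.

```bash
python3 -c "
from h import *
print(shift([.6031,-.1767,.09]),shift([.6031,-.1767,.044]))"
```

```text
[0.0793 0.1305 0.0105] [0.0793 0.1765 0.0105]
```

Request:
move_arm --steps '[[0,[0.04,0.03,0.005],[0,0,0]],[0,[0.079,0.06,0.0105],[0,0,0]],[0,[0.079,0.09,0.0105],[0,0,0]],[0,[0.079,0.11,0.0105],[0,0,0]],[0,[0.079,0.11,0.0105],[0,0,0]],[0,[0.079,0.11,0.0105],[0,0,0]],[0,[0.079,0.11,0.0105],[0,0,0]]]'

```text
t: 2.6
ee_pos: [0.6052, -0.1758, 0.1126]
eef_rot: [-1.568, -0.002, -1.332]
ft_force: [-0.8, -0.6, 0.4]
finger_gap: 0.094
```

Run:
```python
from h import *
st=r.get_state();print(st["t"],st["ee_pos"],shift([.6031,-.1767,.044],st))
f=r.grab_frame("wrist")[:,:,::-1];cv2.imwrite("pics/w2.png",f)
c=cam("wrist",st);im=cv2.resize(f,(800,600),interpolation=cv2.INTER_CUBIC)
cv2.polylines(im,[(proj(c,ring(.6031,-.1767,.066,.022))/.7).astype(int)],0,(0,0,255),1)
cv2.imwrite("pics/w2o.png",im[100:500,100:700])
```

```text
2.6 [ 0.6052 -0.1758  0.1126] [ 0.0002  0.0686 -0.0024]
```

View pics/w2o.png

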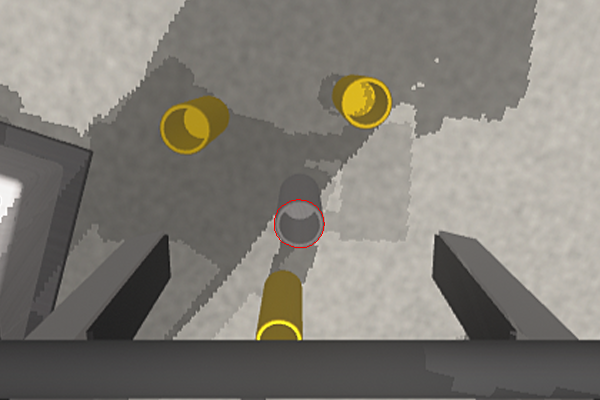

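The grey tube's rim at (299,224) matches the overlay, centred between the fingers with the yellow ones clear. Descending and gripping.

Request:
move_arm --steps '[[0,[0,0.02,-0.002],[0,0,0]],[0,[0,0.04,-0.002],[0,0,0]],[0,[0,0.06,-0.002],[0,0,0]],[0,[0,0.068,-0.002],[0,0,0]],[0,[0,0.068,-0.002],[0,0,0]],[0,[0,0.068,-0.002],[0,0,0]],[1,[0,0.068,-0.002],[0,0,0]],[1,[0,0.068,-0.002],[0,0,0]],[1,[0,0.068,-0.002],[0,0,0]],[1,[0,0.068,-0.002],[0,0,0]],[1,[0,0.068,-0.002],[0,0,0]],[1,[0,0.068,-0.002],[0,0,0]],[1,[0,0.068,-0.002],[0,0,0]],[1,[0,0.068,-0.002],[0,0,0]],[1,[0,0.068,-0.002],[0,0,0]],[1,[0,0.068,-0.002],[0,0,0]],[1,[0,0.068,-0.002],[0,0,0]],[1,[0,0.068,-0.002],[0,0,0]]]' --force 20

```text
t: 4.45
ee_pos: [0.6021, -0.1755, 0.0424]
eef_rot: [-1.571, 0.0, -1.332]
ft_force: [0.1, 0.0, -1.0]
finger_gap: 0.0212
```

Run:
```python
from h import *
st=r.get_state();print(st["t"],st["ee_pos"],st["eef_rot"],st["finger_gap"],shift([.52,.011,.18],st))
```

```text
4.45 [ 0.6021 -0.1755  0.0424] [-1.5708  0.0001 -1.332 ] 0.021208718724917936 [-0.2007 -0.1376 -0.0356]
```

Request:
move_arm --steps '[[1,[0,-0.03,0],[0,0,0]],[1,[0,-0.07,0],[0,0,0]],[1,[0,-0.11,0],[0,0,0]],[1,[-0.03,-0.137,-0.005],[0,0,0]],[1,[-0.07,-0.137,-0.012],[0,0,0]],[1,[-0.11,-0.137,-0.02],[0,0,0]],[1,[-0.15,-0.137,-0.027],[0,0,0]],[1,[-0.18,-0.137,-0.032],[0,0,0]],[1,[-0.2,-0.137,-0.0355],[0,0,0]],[1,[-0.2,-0.137,-0.0355],[0,0,0]],[1,[-0.2,-0.137,-0.0355],[0,0,0]],[1,[-0.2,-0.137,-0.0355],[0,0,0]]]'

```text
t: 5.65
ee_pos: [0.5208, 0.0095, 0.1795]
eef_rot: [-1.571, -0.001, -1.333]
ft_force: [1.9, -0.3, -0.5]
finger_gap: 0.0213
```

Run:
```python
from h import *
sts=[]
for i in range(4):
    sts.append(r.get_state()); f=r.grab_frame(["scene","side","wrist","wrist"][i])[:,:,::-1];cv2.imwrite(f"pics/p3_{i}.png",f)
P=np.mean([s["ee_pos"] for s in sts],0);st=sts[2];print(st["t"],[s["ee_pos"] for s in sts],st["finger_gap"])
N=(.5197,.0109);out=[]
tz=st["ee_pos"][2]-.0425
for nm,i in(("scene",0),("side",1),("wrist",2)):
    c=cam(nm,st);im=cv2.imread(f"pics/p3_{i}.png");w,h=44,66
    x0,y0=(proj(c,[*N,.12])[0]-[w/2,h/2]).astype(int);f=6;print(nm,x0,y0)
    x0=max(x0,0);y0=max(y0,0)
    cr=cv2.resize(im[y0:y0+h,x0:x0+w],(w*f,h*f),interpolation=cv2.INTER_CUBIC)
    for x,y,z,d,col in[(*N,.099,.046,(0,0,255)),(*N,.099,.027,(0,0,255)),(*P[:2],tz,.018,(0,255,0)),(*P[:2],tz+.066,.022,(0,255,0))]:
        cv2.polylines(cr,[((proj(c,ring(x,y,z,d))-[x0,y0]+.5)*f).astype(int)],0,col,1)
    out.append(cr)
cv2.imwrite("pics/p3o.png",np.hstack(out))
```

```text
5.75 [array([0.5208, 0.0095, 0.1795]), array([0.5208, 0.0094, 0.1794]), array([0.5208, 0.0093, 0.1794]), array([0.5207, 0.0094, 0.1794])] 0.02131371258004912
scene 323 199
side 278 210
wrist 254 185
```

View pics/p3o.png

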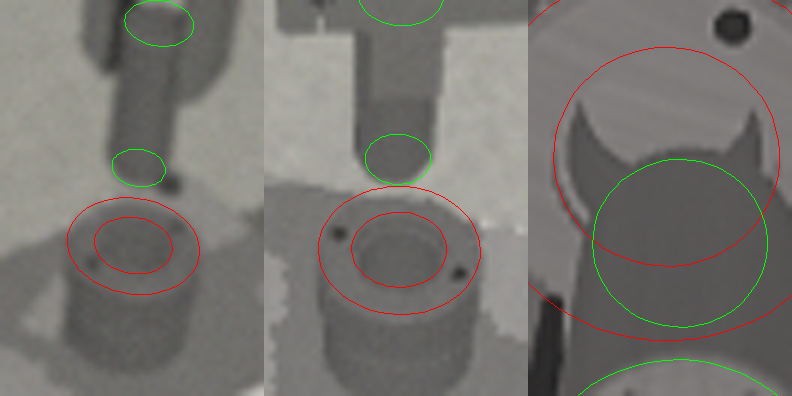

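The overlays agree in all three views: tube over hole within 1–2 mm, nut dimples symmetric about the modelled centre. I'll apply a small correction and lower to just inside the lip.

Request:
move_arm --steps '[[1,[-0.0018,0,-0.0005],[0,0,0]],[1,[-0.0018,0.01,-0.0005],[0,0,0]],[1,[-0.0018,0.02,-0.0005],[0,0,0]],[1,[-0.0018,0.028,-0.0005],[0,0,0]],[1,[-0.0018,0.033,-0.0005],[0,0,0]],[1,[-0.0018,0.038,-0.0005],[0,0,0]],[1,[-0.0018,0.042,-0.0005],[0,0,0]],[1,[-0.0018,0.044,-0.0005],[0,0,0]],[1,[-0.0018,0.044,-0.0005],[0,0,0]],[1,[-0.0018,0.044,-0.0005],[0,0,0]]]'

```text
t: 6.85
ee_pos: [0.5196, 0.012, 0.1357]
eef_rot: [-1.57, -0.0, -1.332]
ft_force: [-0.4, 0.1, -1.6]
finger_gap: 0.0213
```

Request:
move_arm --steps '[[1,[0,0.003,0],[0,0,0]],[1,[0,0.006,0],[0,0,0]],[1,[0,0.009,0],[0,0,0]],[1,[0,0.012,0],[0,0,0]],[1,[0,0.012,0],[0,0,0]]]'

```text
t: 7.35
ee_pos: [0.5189, 0.0121, 0.1227]
eef_rot: [-1.572, 0.0, -1.332]
ft_force: [-0.1, 0.4, -1.7]
finger_gap: 0.0214
```

```bash
python3 -c "
from h import *
s=r.get_state();print(s['ee_pos'],s['ft_force'],s['moment'])"
```

```text
[0.5189 0.0121 0.1227] [-0.0648  0.3568 -1.6701] [ 0.0001 -0.0312  0.0143]
```

Request:
move_arm --steps '[[1,[0,0.004,0],[0,0,0]],[1,[0,0.008,0],[0,0,0]],[1,[0,0.012,0],[0,0,0]],[1,[0,0.016,0],[0,0,0]],[1,[0,0.018,0],[0,0,0]],[1,[0,0.019,0],[0,0,0]],[1,[0,0.02,0],[0,0,0]],[1,[0,0.021,0],[0,0,0]],[1,[0,0.021,0],[0,0,0]]]'

```text
t: 8.25
ee_pos: [0.5194, 0.012, 0.1024]
eef_rot: [-1.571, -0.0, -1.332]
ft_force: [0.6, -0.0, 0.1]
finger_gap: 0.0212
```

```bash
python3 -c "
from h import *
s=r.get_state();print(s['ee_pos'],s['ft_force'],s['moment'])"
```

```text
[0.5194 0.012  0.1024] [ 0.5526 -0.0435  0.0766] [-0.0086  0.0052  0.0321]
```

No resistance, and the TCP is at home height. Releasing the tube, then unwinding the wrist about 3.8 rad anticlockwise in place so the whole tightening can be done in one grip.

Request:
move_arm --steps '[[0,[0,0,0],[0,0,0]],[0,[0,0,0],[0,0,0]],[0,[0,0,0],[0,0,0]],[0,[0,0,0],[0,0,0]],[0,[0,0,0],[0,0,0]],[0,[0,0,0],[0,0,0]]]'

```text
t: 8.85
ee_pos: [0.5194, 0.012, 0.1025]
eef_rot: [-1.571, -0.0, -1.332]
ft_force: [-0.2, 0.4, 0.0]
finger_gap: 0.0659
```

Run:
```python
from h import *
st=r.get_state();print(st["t"],st["ee_pos"],st["finger_gap"],st["ft_force"])
N=(.5196,.0115);out=[]
for nm in("scene","side","wrist"):
    im=r.grab_frame(nm)[:,:,::-1];c=cam(nm,st);w,h=44,66
    if nm=="wrist": w,h=88,132
    x0,y0=(proj(c,[*N,.11])[0]-[w/2,h/2]).astype(int);f=6 if nm!="wrist" else 3
    cr=cv2.resize(im[y0:y0+h,x0:x0+w],(264,396),interpolation=cv2.INTER_CUBIC)
    for z,d in[(.125,.022),(.099,.046)]:
        cv2.polylines(cr,[((proj(c,ring(*N,z,d))-[x0,y0]+.5)*f).astype(int)],0,(0,0,255),1)
    out.append(cr)
cv2.imwrite("pics/p4.png",np.hstack(out))
```

```text
8.85 [0.5194 0.012  0.1025] 0.06594564968474041 [-0.224   0.3695  0.0117]
```

View pics/p4.png

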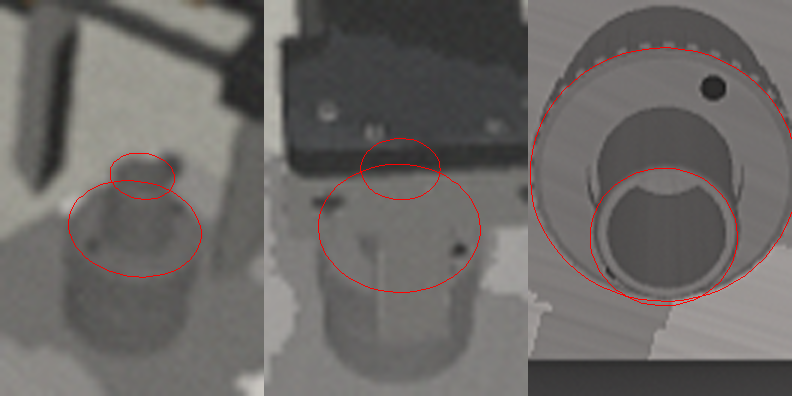

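The tube stands at the modelled home position: in the wrist view its rim at (664,235) matches the z=125 mm overlay and the nut ring matches too. Unwinding the wrist now.

Request:
move_arm --steps '[[0,[0,0,0],[0,-0.075,0]],[0,[0,0,0],[0,-0.15,0]],[0,[0,0,0],[0,-0.225,0]],[0,[0,0,0],[0,-0.3,0]],[0,[0,0,0],[0,-0.375,0]],[0,[0,0,0],[0,-0.45,0]],[0,[0,0,0],[0,-0.525,0]],[0,[0,0,0],[0,-0.6,0]],[0,[0,0,0],[0,-0.675,0]],[0,[0,0,0],[0,-0.75,0]],[0,[0,0,0],[0,-0.825,0]],[0,[0,0,0],[0,-0.9,0]],[0,[0,0,0],[0,-0.95,0]],[0,[0,0,0],[0,-0.95,0]]]'

```text
t: 10.4
ee_pos: [0.5194, 0.012, 0.1024]
eef_rot: [-1.571, 0.0, 0.568]
ft_force: [0.3, 0.6, 0.4]
finger_gap: 0.0939
```

Request:
move_arm --steps '[[0,[0,0,0],[0,-0.075,0]],[0,[0,0,0],[0,-0.15,0]],[0,[0,0,0],[0,-0.225,0]],[0,[0,0,0],[0,-0.3,0]],[0,[0,0,0],[0,-0.375,0]],[0,[0,0,0],[0,-0.45,0]],[0,[0,0,0],[0,-0.525,0]],[0,[0,0,0],[0,-0.6,0]],[0,[0,0,0],[0,-0.675,0]],[0,[0,0,0],[0,-0.75,0]],[0,[0,0,0],[0,-0.825,0]],[0,[0,0,0],[0,-0.9,0]],[0,[0,0,0],[0,-0.97,0]],[0,[0,0,0],[0,-0.97,0]],[0,[0,0,0],[0,-0.97,0]]]'

```text
t: 11.9
ee_pos: [0.5194, 0.012, 0.1025]
eef_rot: [-1.571, 0.0, 2.504]
ft_force: [-0.1, -0.9, -0.3]
finger_gap: 0.094
```

```bash
python3 -c "
from h import *
s=r.get_state();print(s['t'],s['q'],s['ee_pos'],s['eef_rot'],s['ft_force'],s['moment'],shift([.5195,.0118,.069],s))"
```

```text
11.9 [-0.1436  0.201   1.7769  0.0001  1.1636 -2.6475] [0.5194 0.012  0.1025] [-1.5709  0.      2.5039] [-0.1239 -0.8717 -0.2804] [ 0.1274 -0.0796  0.0119] [-0.0002  0.0335  0.0001]
```

Request:
move_arm --steps '[[0,[0,0.012,0],[0,0,0]],[0,[0,0.024,0],[0,0,0]],[0,[0,0.033,0],[0,0,0]],[0,[0,0.033,0],[0,0,0]],[1,[0,0.033,0],[0,0,0]],[1,[0,0.033,0],[0,0,0]],[1,[0,0.033,0],[0,0,0]],[1,[0,0.033,0],[0,0,0]],[1,[0,0.033,0],[0,0,0]],[1,[0,0.033,0],[0,0,0]],[1,[0,0.033,0],[0,0,0]],[1,[0,0.033,0],[0,0,0]],[1,[0,0.033,0],[0,0,0]],[1,[0,0.033,0],[0,0,0]]]' --force 20

```text
t: 13.3
ee_pos: [0.5191, 0.0122, 0.0696]
eef_rot: [-1.571, -0.001, 2.508]
ft_force: [-1.5, 1.5, 3.8]
finger_gap: 0.0455
```

```bash
python3 -c "
from h import *
s=r.get_state();print(s['t'],s['q'],s['ee_pos'],s['eef_rot'],s['ft_force'],s['moment'],s['finger_gap'])"
```

```text
13.3 [-0.1435  0.247   1.7996  0.0003  1.0956 -2.6516] [0.5191 0.0122 0.0696] [-1.5707 -0.0006  2.5081] [-1.4595  1.5149  3.7576] [0.3187 0.2828 0.0227] 0.04552819737704454
```

Gripped at 45.5 mm, the nut's diameter. Turning clockwise 1.8 rad with the thread's lead.

Request:
move_arm --steps '[[1,[0,0.0001,0],[0,0.07,0]],[1,[0,0.0002,0],[0,0.14,0]],[1,[0,0.0003,0],[0,0.21,0]],[1,[0,0.0004,0],[0,0.28,0]],[1,[0,0.00045,0],[0,0.35,0]],[1,[0,0.0005,0],[0,0.42,0]],[1,[0,0.0006,0],[0,0.49,0]],[1,[0,0.0007,0],[0,0.56,0]],[1,[0,0.0008,0],[0,0.63,0]],[1,[0,0.0009,0],[0,0.7,0]],[1,[0,0.001,0],[0,0.77,0]],[1,[0,0.0011,0],[0,0.84,0]],[1,[0,0.0012,0],[0,0.9,0]],[1,[0,0.0012,0],[0,0.9,0]]]'

```text
t: 14.7
ee_pos: [0.5192, 0.012, 0.0684]
eef_rot: [-1.571, 0.0, 0.708]
ft_force: [-1.8, 0.8, 3.9]
finger_gap: 0.0458
```

```bash
python3 -c "
from h import *
s=r.get_state();print(s['t'],s['q'],s['ee_pos'],s['eef_rot'],s['ft_force'],s['moment'],s['joint_efforts'],s['finger_gap'])"
```

```text
14.7 [-0.1436  0.2488  1.8002 -0.0002  1.0931 -0.8517] [0.5192 0.012  0.0684] [-1.5705  0.0005  0.7081] [-1.8447  0.7603  3.9318] [ 0.1041  0.3303 -0.0607] [ -0.2991 -32.8165 -23.7156  -0.0812  -0.7686   0.469 ] 0.045784309335516644
```

Request:
move_arm --steps '[[1,[0,0.0001,0],[0,0.07,0]],[1,[0,0.0002,0],[0,0.14,0]],[1,[0,0.0003,0],[0,0.21,0]],[1,[0,0.0003,0],[0,0.25,0]],[1,[0,0.0003,0],[0,0.25,0]]]'

```text
t: 15.2
ee_pos: [0.5191, 0.0119, 0.0681]
eef_rot: [-1.571, 0.001, 0.21]
ft_force: [-3.3, 0.8, 3.8]
finger_gap: 0.0455
```

```bash
cat > s.py <<'E'
from h import *
s=r.get_state();print(s['t'],s['q'][5],s['ee_pos'],s['eef_rot'],s['ft_force'],s['moment'],s['joint_efforts'][5],s['finger_gap'])
E
python3 s.py
```

```text
15.2 -0.35401179724730014 [0.5191 0.0119 0.0681] [-1.5708  0.0007  0.2105] [-3.2649  0.7788  3.7865] [-0.0116  0.4053 -0.0204] 0.2881403546780348 0.0455113246677177
```

Request:
move_arm --steps '[[1,[0,0.0001,0],[0,0.07,0]],[1,[0,0.0002,0],[0,0.14,0]],[1,[0,0.0002,0],[0,0.15,0]],[1,[0,0.0002,0],[0,0.15,0]]]'

```text
t: 15.6
ee_pos: [0.5191, 0.0119, 0.0679]
eef_rot: [-1.571, 0.001, -0.088]
ft_force: [-3.3, 0.9, 5.8]
finger_gap: 0.0458
```

```bash
python3 s.py
```

```text
15.6 -0.055578954286352227 [0.5191 0.0119 0.0679] [-1.571   0.0007 -0.088 ] [-3.3167  0.854   5.7582] [ 0.0114  0.5497 -0.0543] 0.017764528747648 0.04580229099278483
```

Request:
move_arm --steps '[[1,[0,0.0001,0],[0,0.07,0]],[1,[0,0.0002,0],[0,0.14,0]],[1,[0,0.0002,0],[0,0.15,0]],[1,[0,0.0002,0],[0,0.15,0]]]'

```text
t: 16.0
ee_pos: [0.519, 0.0119, 0.0677]
eef_rot: [-1.571, 0.001, -0.388]
ft_force: [-3.9, 0.6, 5.9]
finger_gap: 0.0459
```

```bash
python3 s.py
```

```text
16.0 0.24438951666596742 [0.519  0.0119 0.0677] [-1.5712  0.0007 -0.388 ] [-3.8541  0.5558  5.9034] [ 0.0221  0.5478 -0.0474] 0.017665723571553826 0.04594324792196558
```

Request:
move_arm --steps '[[1,[0,0.0001,0],[0,0.07,0]],[1,[0,0.0002,0],[0,0.14,0]],[1,[0,0.0002,0],[0,0.15,0]],[1,[0,0.0002,0],[0,0.15,0]]]'

```text
t: 16.4
ee_pos: [0.5188, 0.0117, 0.0675]
eef_rot: [-1.573, 0.0, -0.686]
ft_force: [-4.2, -1.5, 5.0]
finger_gap: 0.0464
```

```bash
python3 s.py
```

```text
16.4 0.5429323601638273 [0.5188 0.0117 0.0675] [-1.5726  0.0004 -0.6858] [-4.2344 -1.4722  4.9617] [-0.0874  0.6797  0.4719] 0.578014925122261 0.04635500913473201
```

Moment about z jumped to 0.47 N m, so the nut has bottomed near yaw -0.69. I'll press slightly further to confirm and then see how the moment relaxes.

Request:
move_arm --steps '[[1,[0,0,0],[0,0.03,0]],[1,[0,0,0],[0,0.03,0]],[1,[0,0,0],[0,0.03,0]]]'

```text
t: 16.7
ee_pos: [0.5188, 0.0117, 0.0674]
eef_rot: [-1.572, 0.0, -0.746]
ft_force: [-4.5, 0.5, 3.7]
finger_gap: 0.0461
```

```bash
python3 s.py
```

```text
16.7 0.6028247745007355 [0.5188 0.0117 0.0674] [-1.5725  0.0004 -0.7458] [-4.4804  0.501   3.7418] [-0.0275  0.6919  0.4916] 0.4399416223168373 0.04609327652322638
```

Request:
move_arm --steps '[[1,[0,0,0],[0,-0.03,0]],[1,[0,0,0],[0,-0.03,0]]]'

```text
t: 16.9
ee_pos: [0.5188, 0.0117, 0.0674]
eef_rot: [-1.572, 0.001, -0.686]
ft_force: [-3.9, -0.9, 5.5]
finger_gap: 0.0461
```

```bash
python3 s.py
```

```text
16.9 0.5429351021087316 [0.5188 0.0117 0.0674] [-1.5722  0.0008 -0.6863] [-3.8616 -0.8895  5.5191] [-0.0761  0.6553  0.045 ] -0.1440247893333435 0.0460649245749643
```

It saturated at 0.49 N m (pads slipping, nut hard on its shoulder) and the moment fell to about zero after a 0.06 rad reversal. Backing off another 1.53 rad.

Request:
move_arm --steps '[[1,[0,0,0],[0,-0.05,0]],[1,[0,-0.0001,0],[0,-0.1,0]],[1,[0,-0.0002,0],[0,-0.15,0]],[1,[0,-0.0002,0],[0,-0.2,0]],[1,[0,-0.0003,0],[0,-0.25,0]],[1,[0,-0.0004,0],[0,-0.3,0]],[1,[0,-0.0004,0],[0,-0.35,0]],[1,[0,-0.0005,0],[0,-0.4,0]],[1,[0,-0.0006,0],[0,-0.45,0]],[1,[0,-0.0006,0],[0,-0.5,0]],[1,[0,-0.0007,0],[0,-0.55,0]],[1,[0,-0.0008,0],[0,-0.6,0]],[1,[0,-0.0009,0],[0,-0.65,0]],[1,[0,-0.001,0],[0,-0.7,0]],[1,[0,-0.001,0],[0,-0.74,0]],[1,[0,-0.001,0],[0,-0.765,0]],[1,[0,-0.001,0],[0,-0.765,0]],[1,[0,-0.001,0],[0,-0.765,0]],[1,[0,-0.001,0],[0,-0.765,0]]]'

```text
t: 18.8
ee_pos: [0.5195, 0.0117, 0.0684]
eef_rot: [-1.571, 0.0, 0.839]
ft_force: [-2.0, -0.5, 2.9]
finger_gap: 0.0456
```

```bash
python3 s.py
python3 - <<'E'
from h import *
st=r.get_state();N=(.5196,.0115)
im=r.grab_frame("wrist")[:,:,::-1];c=cam("wrist",st)
x0,y0=(proj(c,[*N,.11])[0]-[60,60]).astype(int);f=4
cr=cv2.resize(im[y0:y0+120,x0:x0+120],None,fx=f,fy=f,interpolation=cv2.INTER_CUBIC)
for z,d in[(.125,.022),(.098,.046)]: cv2.polylines(cr,[((proj(c,ring(*N,z,d))-[x0,y0]+.5)*f).astype(int)],0,(0,0,255),1)
s=cv2.resize(r.grab_frame("scene")[120:300,150:350,::-1],(320,288))
cv2.imwrite("pics/p5.png",np.hstack([cr,cv2.copyMakeBorder(s,0,480-288,0,0,0)]))
E
```

```text
18.8 -0.9822629816985936 [0.5195 0.0117 0.0684] [-1.5713  0.0002  0.8387] [-1.9947 -0.5181  2.8914] [-0.1347  0.2297  0.0905] 0.05081211682409048 0.04560832325588622
```

View pics/p5.png

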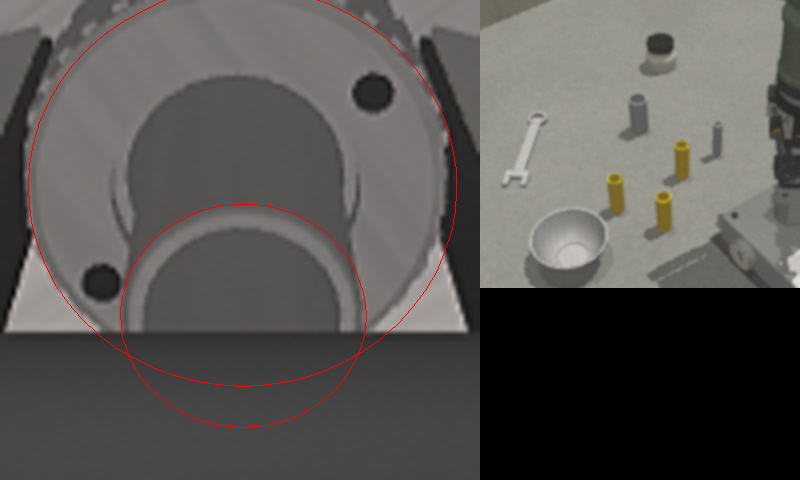

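Tube home and centred in the nut, other tubes, bowl, jar and spanner untouched. As a quick numeric slip check, I'll compare the dimple directions before and after.

Run:
```python
from h import *
import pickle
st=pickle.load(open("w1.pkl","rb"));c=cam("wrist",st)
a=[planez(c,np.array(p),.099) for p in((142,210.2),(126.2,247.5))]
s2=r.get_state();c=cam("wrist",s2);x0,y0=(proj(c,[.5196,.0115,.11])[0]-[60,60]).astype(int)
b=[planez(c,np.array([x/4+x0,y/4+y0]),.098) for x,y in((373,92),(101,283))]
g=lambda p:np.arctan2(*(p[0]-p[1])[::-1])
print(a,b,(g(a)-g(b))%np.pi, (g(a)-g(b))%(2*np.pi), 2.508-s2["eef_rot"][2], s2["joint_velocities"],s2["finger_gap"])
```

```text
[array([0.5361, 0.0081]), array([0.5004, 0.0163])] [array([0.5206, 0.0294]), array([ 0.5174, -0.007 ])] 1.431850480968948 4.573443134558741 1.669544874324097 [ 0.0008 -0.0007  0.0012 -0.0011  0.0008  0.002 ] 0.04604904829114373
```

The nut's net turn is 1.43 rad against 1.67 rad for the fingers. The 0.24 rad difference is clockwise slip against the stop, after the last no-load reading at yaw -0.39, so the back-off stays at about 1.53 rad. Handing in.

```bash
python3 -c "
from station import r
print(r.finish_job())"
```

```text
the job is handed in; nothing more can be done
None
```

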